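Weigh a tin of wax by sliding weights onto a bench balance

ROBOT

A 6-joint arm with a two-finger parallel gripper is mounted at the origin on a cart in front of the work surface, level with it; the furniture and walls round the work are solid. World frame = base frame: x ahead of the robot, y to its left, z up, the work surface at z = 0. Lengths are in m, angles in rad, forces in N, time in s.
With the tool pointing down it reaches from about 0.25 to 0.775 m from the base axis. Payload 4 kg.
Tool frame: the origin (TCP) lies on the centre line of the jaws, within the pads' length; the fingertips stand 14 mm ahead of it and the grasp point (between the pads) lies 5 mm behind it (robot.tcp_to_tips is the distance from the TCP to the fingertips, in m); z points along the fingers, y is the line along which they close (so a half turn about z gives the same grasp; the last joint's range is limited). The gripper opens to 94 mm and grips with 3 to 60 N. Pads are 16 mm wide; open, the fingers measure 119 mm over their backs; the gripper's body (75 mm by 177 mm) begins 78 mm behind the grasp point.
Start: joints at [1.001, 0.087, 1.371, -0, 1.684, -0.103], TCP at [0.248, 0.491, 0.22] pointing down, gripper open.
Joint ranges: [-3.1, 3.1], [-0.76, 2.03], [0.27, 2.55], [-1.08, 4.22], [0.17, 2.65], [-2.57, 2.57]. Speed limits (rad/s): [2.79, 2.79, 3.14, 3.14, 3.14, 3.14].

INTERFACE

Orientations are given as [roll, pitch, yaw] about the fixed x, y, z axes, in that order (R = Rz(yaw) Ry(pitch) Rx(roll)).
In Python, from bench import robot gives the robot as it stands.
- The arm moves only by the tool carry_out, never from a script. Its argument "increments" is a list of rows, each a list of 3 entries, a list of its own where there are three numbers: the closure in counts, from 0 (fully open) to 255 (shut), then the shift along the tool's x, y, z in mm, then the turn about the tool's z in degrees. In form: [[fingers, [dx, dy, dz], twist], ...]. A call has 1 to 8 rows; each row shifts and turns the commanded pose from where the row before left it, along the tool's axes as they then stand; what a row does not reach is not made up. A row lasts 1/10 s, in which the tool goes at most 50 mm and 8.59 degrees, less where a joint would pass 70% of its speed; a pose out of reach is approached as far as the arm can. A call with a gripper value outside its range is refused whole. The fingers move at their own pace and stop on an object; the grip force is fixed at half the most. Time passes only in rows, so rows that do not move let the fingers close. It gives the time, the measured TCP pose, the force, the opening and the grip force at its end, in the units of the state.
- robot.get_obs(): the state, without advancing time (a new reading comes with each control period).
- robot.snapshot(name): name is "scene" or "side" or "wrist"; returns the picture (400x640x3 uint8, blue, green, red); there is no depth.
- robot.get_calibration(name): a dict with "vfov" (degrees; the focal length in pixels is half the picture's height over the tangent of half this angle, whatever the lens; pixels are square), "cx", "cy" (the principal point, pixels), "T" (4x4, takes a point from camera to world coordinates). Camera axes: x right, y down, z forward; pixel columns grow to the right and rows downward; lengths in m; the calibration is good to about 2 mm. The wrist camera is an equidistant fisheye: a pixel r from the principal point sees the ray r / f radians off the axis. A picture is of the moment at which its call begins: read the wrist's pose just before it. get_calibration takes no time and is no camera call; for the wrist camera it gives the pose at the moment of the call.
- robot.close_job(): hands the job in; it is judged then, once.
The state is a dict: "time": time; "joint_positions": joint angles; "qvel": joint speeds; "joint_torque": joint torques, N m; "tool_pos": TCP position; "ee_rot": TCP orientation; "wrist_force": force on the tool from outside, world axes, zero at the start; "wrist_torque": the same for the moment, N m; "width": finger opening in m; "finger_force": force on a finger pad.
Only numpy, scipy, OpenCV 4.12 (cv2) and the standard library are available. Lean on these libraries where they do the work, as an engineer would, in place of code of your own. Each camera call takes 0.05 s, during which the arm holds its last target. There are 200 camera calls.

TASK

Weigh what is left in the wax tin: stand the white tin with the blue label in the square left pan of the balance, then slide the brass-coloured weights, without lifting them, from the ledge onto the right pan until the balance is level, its red pointer at rest inside the green band. Push only as many weights as are needed and leave each one lying flat, wholly on the pan or wholly on the ledge; the other things on the bench stay where they are.

Things in the scene. Friction and masses are not known exactly. Their poses are not given: they have to be found in the camera images.
- balance: green two-pan bench balance, fixed, position and yaw vary; base 85 x 360 x 10 mm. Origin on the bench under the beam's pivot; +x away from the robot (ledge side is -x), +y toward the tin pan on the left. Pan centres at y = +125 mm (tin) and -125 mm (weights). White dial with green band in the middle, 64 mm wide, at x = 14 to 23 mm, top at z = 135 mm
- ledge_edge (a point): middle of the top edge, on the pan's side, of the fixed aluminium ledge the weights stand on; axes as the balance's, at x = -60, y = -125, z = 75 mm from its origin. From here the ledge runs 110 mm to -x, 82 mm to either side, no rims; 3 mm gap to the pan. Weights stand in lanes 50 mm apart, at y = -50, 0, +50 mm from here (within 4 mm), x = -60 to -40 mm
- beam (a joint): tilt of the beam, rad: 0 = level, positive = tin pan down, weight pan up, stops at +-0.11. A weak spring centres it: 0.065 rad per 50 g of difference between the pans (at the stop from 85 g on); settles within about 1 s. Red pointer inside the green band from -0.045 to +0.045 rad. A pan moves 125 mm x this angle
- weight_pan_floor (a point): centre of the top face of the right pan, a steel tray 114 (x) by 165 mm (y), open on the ledge side, rims 8 mm high on the other three; z = 60 mm with the beam level, 74 mm (1 mm below the ledge) when the tin alone is loaded. Slides straight up and down, always level; where a load lies on it makes no difference. Axes as the balance's
- tin_pan_floor (a point): centre of the top face of the left pan, a steel tray 90 x 90 mm with rims 8 mm high all round; z = 60 mm with the beam level, 46 mm at its lower stop; 1 N pushes it there. Slides straight up and down, always level; where a load lies on it makes no difference. Axes as the balance's
- wax_tin: closed round white tin with a blue label, diameter 60 mm, 85 mm high, standing upright on the bench to the left of the balance; origin at the centre of its underside. Its mass is unknown, 130 to 270 g
- large_weight_1: brass-coloured light-alloy block, 56 x 32 x 20 mm, 100 g, its length along the balance's x (the push), a dark disc inlaid in its top; origin at the centre of its underside. It starts on the ledge in one of the three lanes (which is drawn anew each time), its sides within 0.08 rad of the balance's axes
- large_weight_2: brass-coloured light-alloy block, 56 x 32 x 20 mm, 100 g, its length along the balance's x (the push), a dark disc inlaid in its top; origin at the centre of its underside. It starts on the ledge in one of the three lanes (which is drawn anew each time), its sides within 0.08 rad of the balance's axes
- small_weight: brass-coloured light-alloy block, 48 x 28 x 14 mm, 50 g, its length along the balance's x (the push), a dark disc inlaid in its top; origin at the centre of its underside. It starts on the ledge in one of the three lanes (which is drawn anew each time), its sides within 0.08 rad of the balance's axes
- offcut: mahogany offcut 50 x 75 x 18 mm lying on the plywood beyond the balance; bystander
- tape_roll: roll of masking tape, diameter 104 mm, 24 mm high, by the board at the right; bystander
- screwdriver: red-handled screwdriver, 212 mm long; bystander
- pencil: blue pencil, 176 mm long; bystander
There are look-alikes about, which are no part of the job. Leave any pink look-alike of the large_weight_2 alone.

How it is judged:
On the way:
1. the tin stands upright in the left pan, let go, and has pulled that pan down (horizontal distance between wax_tin and tin_pan_floor below 0.025 m and z of wax_tin in the frame of tin_pan_floor between -0.004 and 0.006 m and angle between wax_tin's own z axis and vertical below 0.1 rad and contact force between the fingers and wax_tin below 0.1 N and value of joint beam above 0.085 rad), for 0.2 s.
At the end, for the whole second after the job is handed in: the tin stands upright in the left pan (within 25 mm of its centre), the beam is at rest within 0.045 rad of level (pointer in the green band), and every weight lies flat (on any face, within 0.1 rad) and wholly on the right pan, or wholly on the ledge (horizontal distance between wax_tin and tin_pan_floor below 0.025 m and z of wax_tin in the frame of tin_pan_floor between -0.004 and 0.006 m and angle between wax_tin's own z axis and vertical below 0.1 rad and contact force between the fingers and wax_tin below 0.1 N and value of joint beam between -0.045 and 0.045 rad and velocity of joint beam between -0.05 and 0.05 rad/s and ((z of large_weight_1 in the frame of weight_pan_floor between -0.004 and 0.032 m and x of large_weight_1 in the frame of weight_pan_floor between -0.037 and 0.06 m and y of large_weight_1 in the frame of weight_pan_floor between -0.085 and 0.085 m and (angle between the z axis of large_weight_1 and the z axis of balance, either way round below 0.1 rad or angle between the x axis of large_weight_1 and the z axis of balance, either way round below 0.1 rad or angle between the y axis of large_weight_1 and the z axis of balance, either way round below 0.1 rad)) or (z of large_weight_1 in the frame of balance above 0.071 m and x of large_weight_1 in the frame of balance below -0.08 m)) and ((z of large_weight_2 in the frame of weight_pan_floor between -0.004 and 0.032 m and x of large_weight_2 in the frame of weight_pan_floor between -0.037 and 0.06 m and y of large_weight_2 in the frame of weight_pan_floor between -0.085 and 0.085 m and (angle between the z axis of large_weight_2 and the z axis of balance, either way round below 0.1 rad or angle between the x axis of large_weight_2 and the z axis of balance, either way round below 0.1 rad or angle between the y axis of large_weight_2 and the z axis of balance, either way round below 0.1 rad)) or (z of large_weight_2 in the frame of balance above 0.071 m and x of large_weight_2 in the frame of balance below -0.08 m)) and ((z of small_weight in the frame of weight_pan_floor between -0.004 and 0.032 m and x of small_weight in the frame of weight_pan_floor between -0.037 and 0.06 m and y of small_weight in the frame of weight_pan_floor between -0.085 and 0.085 m and (angle between the z axis of small_weight and the z axis of balance, either way round below 0.1 rad or angle between the x axis of small_weight and the z axis of balance, either way round below 0.1 rad or angle between the y axis of small_weight and the z axis of balance, either way round below 0.1 rad)) or (z of small_weight in the frame of balance above 0.071 m and x of small_weight in the frame of balance below -0.08 m))); the robot touches nothing.
It fails at once if a weight is lifted more than 25 mm above the ledge (z of any of large_weight_1, large_weight_2, small_weight in the frame of balance above 0.1 m).
It fails at once if a weight or the tin falls off: a weight drops to the bench or the tin tips over (height (world z) of any of large_weight_1, large_weight_2, small_weight below 0.03 m or angle between wax_tin's own z axis and vertical above 0.7 rad).
It fails at once if a bystander is moved more than 30 mm (distance of any of offcut, tape_roll, screwdriver, pencil from where it was at the start of the episode above 0.03 m).
It also fails if it takes over 67 s, if anything falls off the work surface, if the arm or the gripper's body presses on something with over 40 N, if the wrist force passes 120 N, or if a joint passes its speed limit or range.

## Working session

There is one attempt and no reset: what is moved stays moved. The work goes in short steps, Python scripts to look and compute and a tool call to move; the robot and the scene stay as the last step left them, time stands still between calls to the robot, and variables do not carry over. Pictures are saved under pics/ and viewed, at most 10 in all, crops included, and the job is handed in when it is done.

Besides the shell and the picture viewer there is one more tool, called after "Call:" as name([rows], argument=value, ...), one row to a line, values as JSON. carry_out: Moves the arm, as the interface text tells. Its arguments: {"type":"object","properties":{"increments":{"type":"array","items":{"type":"array"}}},"required":["increments"]}

```bash
mkdir -p pics; python3 - <<'E'
from bench import robot
import cv2,numpy as np
for n in("scene","side"):
    cv2.imwrite(f"pics/{n}0.png",robot.snapshot(n)); c=robot.get_calibration(n); print(n,c["vfov"],c["cx"],c["cy"],np.round(c["T"],3).tolist())
o=robot.get_obs();print(o["time"],o["tool_pos"],o["ee_rot"],o["width"],robot.tcp_to_tips)
E
```

```text
scene 44.50341822452707 320.5774361754727 191.24848095515668 [[0.611, -0.678, 0.409, 0.05], [-0.791, -0.515, 0.329, -0.431], [-0.013, -0.525, -0.851, 1.161], [0.0, 0.0, 0.0, 1.0]]
side 47.351976882567925 312.45625505903854 199.00071088523077 [[0.099, -0.747, 0.658, -0.116], [-0.995, -0.071, 0.069, -0.081], [-0.005, -0.661, -0.75, 0.815], [0.0, 0.0, 0.0, 1.0]]
0.1 [0.24727036 0.4907593  0.21841064] [-3.13959406e+00 -1.97668510e-04  2.67473857e+00] 0.09382069512521264 0.014
```

View pics/scene0.png

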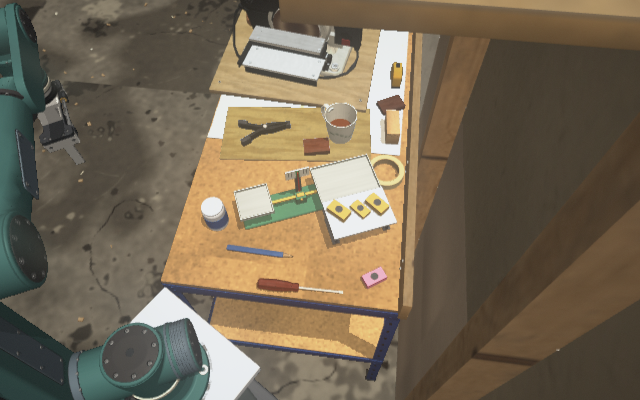

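View pics/side0.png

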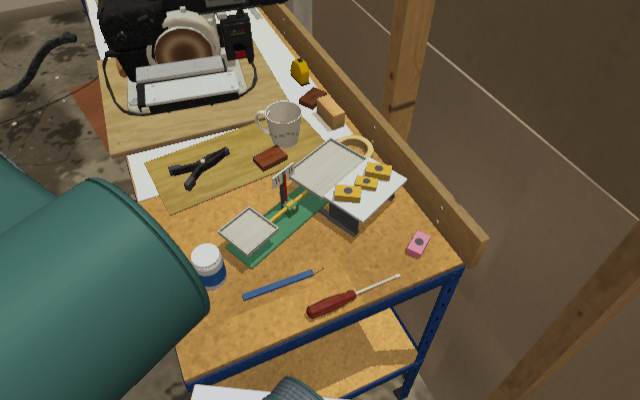

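Candidates. Tin: white/blue tin at scene (212,210), with the white mug at (341,120) as a look-alike. I choose the one with the blue label. Weights: brass blocks at (339,209), (360,208) and (376,203), with a pink block at (374,277) that I leave alone. Next, a close crop and measurements.

```bash
cat > h.py <<'E'
from bench import robot
import cv2,numpy as np
def ray(n,uv,c=None):
    c=c or robot.get_calibration(n);f=200/np.tan(np.radians(c["vfov"]/2));T=np.array(c["T"])
    x,y=(uv[0]-c["cx"])/f,(uv[1]-c["cy"])/f
    if n=="wrist":
        r=np.hypot(x,y);d=np.array([x/r*np.sin(r),y/r*np.sin(r),np.cos(r)]) if r>0 else np.array([0,0,1.])
    else: d=np.array([x,y,1.])
    return T[:3,3],T[:3,:3]@d
def onz(n,uv,z,c=None):
    o,d=ray(n,uv,c);return (o+d*(z-o[2])/d[2])
def blobs(im,lo,hi,amin=20):
    m=cv2.inRange(cv2.cvtColor(im,cv2.COLOR_BGR2HSV),lo,hi)
    cs,_=cv2.findContours(m,cv2.RETR_EXTERNAL,cv2.CHAIN_APPROX_NONE)
    return [c for c in cs if cv2.contourArea(c)>amin]
E
python3 - <<'E'
from h import *
s=cv2.imread("pics/scene0.png");d=cv2.imread("pics/side0.png")
a=cv2.resize(s[150:245,190:410],(800,345),interpolation=cv2.INTER_CUBIC)
cv2.imwrite("pics/c1.png",a)
cv2.imwrite("pics/c2.png",cv2.resize(d[130:290,185:415],(800,557),interpolation=cv2.INTER_CUBIC))
for n,im in(("scene",s),("side",d)):
    for nm,lo,hi in(("brass",(18,110,120),(32,255,255)),("blue",(100,100,40),(125,255,255)),("green",(60,80,30),(90,255,200))):
        for c in blobs(im,lo,hi,25):
            r=cv2.minAreaRect(c);
            if 140<r[0][1]<300 and r[0][0]>190: print(n,nm,np.round(r[0]),np.round(r[1]),cv2.contourArea(c),np.round(onz(n,r[0],.09 if nm=="brass" else .01),3))
E
```

```text
scene brass [360. 208.] [18. 10.] 153.5 [ 0.585 -0.127  0.09 ]
scene brass [339. 210.] [22. 11.] 220.0 [ 0.549 -0.086  0.09 ]
scene brass [284. 200.] [ 3. 24.] 49.0 [0.487 0.043 0.09 ]
scene brass [377. 203.] [22. 11.] 216.0 [ 0.624 -0.152  0.09 ]
scene brass [380. 170.] [6. 9.] 26.0 [ 0.712 -0.101  0.09 ]
scene brass [281. 173.] [ 7. 13.] 37.0 [0.546 0.101 0.09 ]
scene brass [351. 142.] [19. 44.] 289.0 [0.739 0.015 0.09 ]
side brass [288. 205.] [ 5. 47.] 133.0 [0.498 0.035 0.09 ]
side brass [304. 275.] [102. 302.] 21425.0 [ 0.333 -0.017  0.09 ]
side brass [289. 187.] [13. 12.] 33.0 [0.55  0.039 0.09 ]
side brass [356. 186.] [21. 43.] 464.5 [ 0.565 -0.106  0.09 ]
side brass [380. 162.] [25. 25.] 282.0 [ 0.647 -0.156  0.09 ]
side brass [357. 149.] [20.  6.] 51.0 [ 0.684 -0.103  0.09 ]
side brass [228. 168.] [117. 182.] 11341.5 [0.594 0.185 0.09 ]
side blue [277. 285.] [ 6. 73.] 363.5 [0.354 0.041 0.01 ]
side blue [215. 276.] [16. 28.] 229.5 [0.362 0.172 0.01 ]
side green [274. 211.] [ 6. 21.] 88.5 [0.546 0.078 0.01 ]
side green [276. 224.] [ 34. 107.] 1519.0 [0.507 0.067 0.01 ]
side green [295. 193.] [ 5. 19.] 74.5 [0.603 0.037 0.01 ]
```

View pics/c1.png

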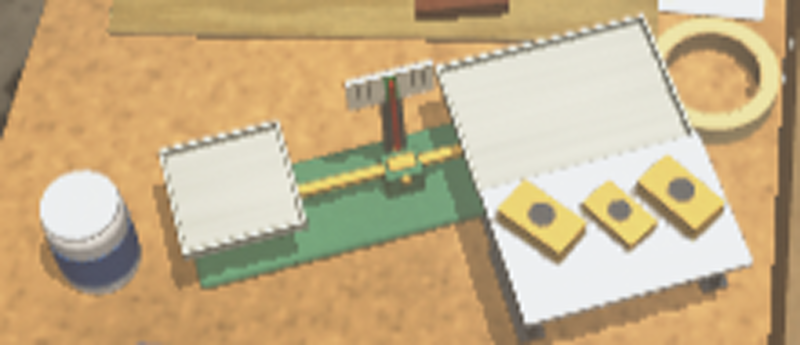

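View pics/c2.png

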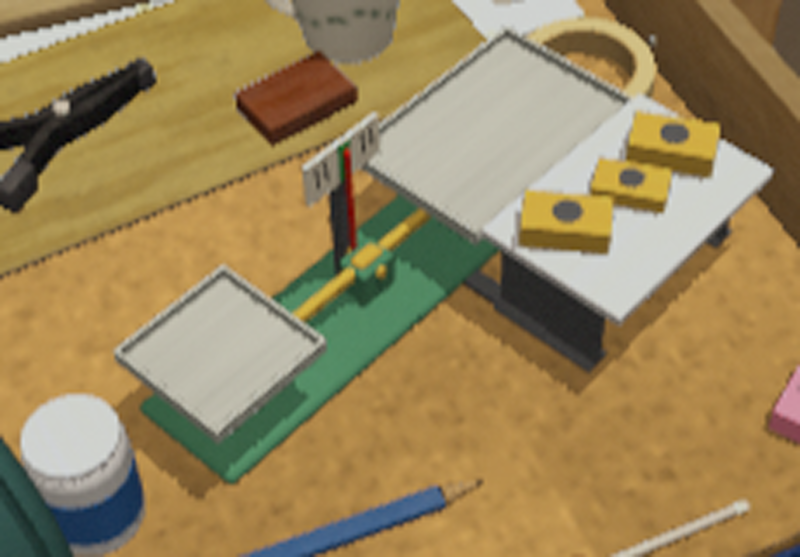

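The crops confirm it. Tin with blue label: scene crop (82,207). Square pan corners: (162,152) to (304,226). Ledge corners: (525,325) and (750,263). The discs run left to right as large, small, large.

```bash
python3 - <<'E'
from h import *
S=lambda p:(p[0]/3.636+190-.4,p[1]/3.636+150-.4)
D=lambda p:(p[0]/3.478+185-.4,p[1]/3.478+130-.4)
L=[("tp1",(162,152),(118,352),.068),("tp2",(276,124),(224,268),.068),("tp3",(304,226),(325,344),.068),("tp4",(186,254),(218,435),.068),
("tin",(82,207),(70,438),.085),("lfl",(525,325),(617,320),.075),("lfr",(750,263),(771,172),.075),("lpl",(483,188),(484,234),.075),("lpr",(697,137),(640,97),.075),
("w1",(541,213),(568,211),.095),("w2",(619,210),(631,177),.089),("w3",(681,189),(675,133),.095)]
R={}
for n,a,b,z in L:
    p,q=onz("scene",S(a),z),onz("side",D(b),z);R[n]=(p+q)/2;print(n,np.round(p[:2],3),np.round(q[:2],3))
R={k:v[:2] for k,v in R.items()}
tp=(R["tp1"]+R["tp2"]+R["tp3"]+R["tp4"])/4;lc=(R["lfl"]+R["lfr"]+R["lpl"]+R["lpr"])/4
yv=R["tp1"]-R["tp2"]+R["tp4"]-R["tp3"]+R["lfl"]-R["lfr"]+R["lpl"]-R["lpr"];yaw=np.arctan2(-yv[0],yv[1])
# check with pan->ledge vector: pan (0,.125), ledge ctr (-.115,-.125)
v=tp-lc;yaw2=np.arctan2(v[1],v[0])-np.arctan2(.25,.115)
print("tinpan",tp,"ledgec",lc,"yaw",yaw,yaw2,np.linalg.norm(v),np.hypot(.25,.115))
for y in(yaw,yaw2):
    M=np.array([[np.cos(y),-np.sin(y)],[np.sin(y),np.cos(y)]])
    o=((tp-M@[0,.125])+(lc-M@[-.115,-.125]))/2
    print("origin",o,[np.round(M.T@(R[k]-o)*1000) for k in("tin","w1","w2","w3")])
print(R["tin"])
E
```

```text
tp1 [0.436 0.173] [0.434 0.172]
tp2 [0.505 0.123] [0.504 0.122]
tp3 [0.452 0.051] [0.451 0.051]
tp4 [0.385 0.102] [0.381 0.101]
tin [0.363 0.177] [0.36  0.178]
lfl [ 0.482 -0.121] [ 0.481 -0.121]
lfr [ 0.614 -0.216] [ 0.612 -0.217]
lpl [ 0.55  -0.033] [ 0.541 -0.037]
lpr [ 0.677 -0.13 ] [ 0.675 -0.131]
w1 [ 0.549 -0.084] [ 0.547 -0.088]
w2 [ 0.587 -0.124] [ 0.586 -0.126]
w3 [ 0.623 -0.15 ] [ 0.622 -0.153]
tinpan [0.4436358  0.11178045] ledgec [ 0.57899532 -0.12574508] yaw 0.9404904378067838 0.9491118542460208 0.2733872293531857 0.27518175811634027
origin [0.54520559 0.0394689 ] [array([  4., 230.]), array([-100.,  -76.]), array([-109., -130.]), array([-109., -175.])]
origin [0.54480386 0.03975936] [array([  6., 229.]), array([-100.,  -76.]), array([-110., -130.]), array([-110., -175.])]
[0.36164706 0.17784004]
```

Call:
carry_out([
  [0,[0,0,0],4.7],
  [0,[0,0,0],4.6],
  [0,[-35,-25,0],0],
  [0,[-35,-25,0],0],
  [0,[-35,-25,0],0],
  [0,[-35,-25,0],0],
  [0,[-35,-25,0],0],
  [0,[-35,-25,0],0],
])

```text
time: 0.9
tool_pos: [0.329, 0.2446, 0.219]
ee_rot: [-3.141, -0.0, 2.513]
wrist_force: [0.6, -0.3, 0.4]
width: 0.0932
finger_force: 0.0
```

Call:
carry_out([
  [0,[-33,-18,0],0],
  [0,[-33,-17,0],0],
  [0,[0,0,0],0],
  [0,[0,0,0],0],
])

```text
time: 1.3
tool_pos: [0.3618, 0.1788, 0.2191]
ee_rot: [-3.141, -0.001, 2.51]
wrist_force: [-0.5, 1.1, -0.0]
width: 0.0943
finger_force: 0.0
```

```bash
cat >> h.py <<'E'
O=np.array([.545,.0396]);YAW=.944
M=np.array([[np.cos(YAW),-np.sin(YAW)],[np.sin(YAW),np.cos(YAW)]])
def bal(p):
    return np.append(M.T@(np.array(p)[:2]-O),p[2])*1000
def st():
    o=robot.get_obs();print("t",round(o["time"],2),"bal xyz mm",np.round(bal(o["tool_pos"]),1),"yaw deg",np.degrees(o["ee_rot"])[[0,1,2]].round(2),"want yaw",np.degrees(YAW)+90,"w",round(o["width"],4),"F",np.round(o["wrist_force"],1),"ff",np.round(o["finger_force"],1))
E
python3 - <<'E'
from h import *
st();cv2.imwrite("pics/w1.png",robot.snapshot("wrist"))
E
```

```text
t 1.3 bal xyz mm [  5.3 230.  219.1] yaw deg [-1.7999e+02 -6.0000e-02  1.4382e+02] want yaw 144.08721586034972 w 0.0943 F [-0.5  1.1 -0. ] ff 0.0
```

View pics/w1.png

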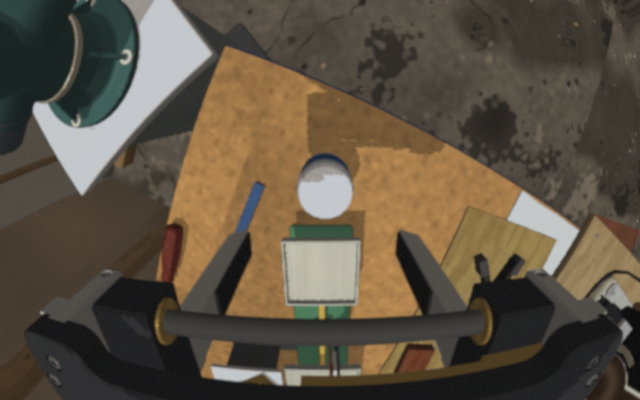

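The wrist view shows the tin at (325,190), midway between the fingers, with the square pan at (321,271) aligned to the image axes. I go down and grip.

Call:
carry_out([
  [0,[0,0,35],0],
  [0,[0,0,35],0],
  [0,[0,0,35],0],
  [0,[0,0,30],0],
  [0,[0,0,20],0],
  [0,[0,0,4],0],
  [0,[0,0,0],0],
  [140,[0,0,0],0],
])

```text
time: 2.15
tool_pos: [0.3626, 0.1801, 0.0618]
ee_rot: [3.14, 0.001, 2.514]
wrist_force: [0.3, -0.1, 0.0]
width: 0.0888
finger_force: 0.0
```

Call:
carry_out([
  [140,[0,0,0],0],
  [140,[0,0,0],0],
  [140,[0,0,0],0],
  [140,[0,0,0],0],
  [140,[0,0,0],0],
])

```text
time: 2.65
tool_pos: [0.3624, 0.1796, 0.0611]
ee_rot: [3.14, 0.001, 2.512]
wrist_force: [0.0, 1.6, 1.7]
width: 0.0594
finger_force: 30.0
```

Call:
carry_out([
  [140,[0,0,-25],0],
  [140,[0,0,-35],0],
  [140,[0,0,-30],0],
  [140,[-25,-2,0],0],
  [140,[-30,-2,0],0],
  [140,[-30,-1,0],0],
  [140,[-20,0,0],0],
  [140,[0,0,0],0],
])

```text
time: 3.45
tool_pos: [0.4446, 0.1117, 0.1493]
ee_rot: [-3.14, -0.001, 2.509]
wrist_force: [-0.9, -0.4, -2.3]
width: 0.0595
finger_force: 30.0
```

```bash
python3 - <<'E'
from h import *
st();a=robot.snapshot("scene");b=robot.snapshot("side")
A=cv2.resize(a[150:245,190:320],(546,400));B=cv2.resize(b[130:290,185:345],(400,400))
cv2.imwrite("pics/c3.png",cv2.resize(np.hstack([A,B]),(800,338)))
E
```

```text
t 3.45 bal xyz mm [ -0.5 123.6 149.3] yaw deg [-1.7988e+02 -6.0000e-02  1.4378e+02] want yaw 144.08721586034972 w 0.0595 F [-0.9 -0.4 -2.3] ff 30.0
```

View pics/c3.png

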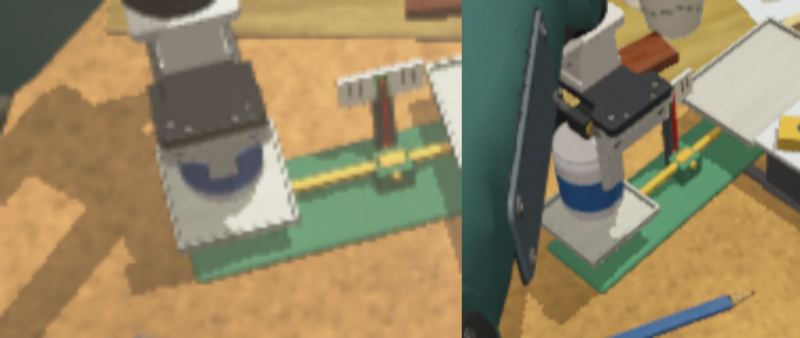

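The tin hangs centred over the square pan, at about (218,180) in the crop. I lower it to the pan's lower stop and release.

Call:
carry_out([
  [140,[1,0,15],0],
  [140,[0,0,12],0],
  [140,[0,0,8],0],
  [140,[0,0,4],0],
  [140,[0,0,2],0],
  [140,[0,0,0],0],
  [140,[0,0,0],0],
])

```text
time: 4.25
tool_pos: [0.4432, 0.114, 0.11]
ee_rot: [3.141, 0.001, 2.513]
wrist_force: [-0.4, -0.0, -1.1]
width: 0.0592
finger_force: 30.0
```

Call:
carry_out([
  [140,[0,0,1],0],
  [140,[0,0,1],0],
  [140,[0,0,1],0],
  [140,[0,0,0],0],
  [140,[0,0,0],0],
])

```text
time: 4.75
tool_pos: [0.4435, 0.114, 0.1073]
ee_rot: [3.141, 0.001, 2.512]
wrist_force: [-0.8, -0.3, 2.4]
width: 0.059
finger_force: 30.0
```

Contact: the force has reversed to +2.4 N. I open slowly, then rise.

Call:
carry_out([
  [70,[0,0,0],0],
  [60,[0,0,0],0],
  [40,[0,0,0],0],
  [0,[0,0,0],0],
  [0,[0,0,0],0],
  [0,[0,0,0],0],
])

```text
time: 5.35
tool_pos: [0.443, 0.1139, 0.1064]
ee_rot: [-3.142, -0.0, 2.512]
wrist_force: [-0.4, 0.3, -0.7]
width: 0.0933
finger_force: 0.0
```

Call:
carry_out([
  [0,[0,0,-15],0],
  [0,[0,0,-30],0],
  [0,[0,0,-35],0],
  [0,[0,0,-20],0],
  [0,[0,0,0],0],
  [0,[0,0,0],0],
])

```text
time: 5.95
tool_pos: [0.4429, 0.1139, 0.206]
ee_rot: [3.142, -0.0, 2.513]
wrist_force: [0.9, -0.5, -1.9]
width: 0.0938
finger_force: 0.0
```

```bash
python3 - <<'E'
from h import *
st();c=robot.get_calibration("wrist");w=robot.snapshot("wrist")
cv2.imwrite("pics/w2.png",w)
print(c["cx"],c["cy"],c["vfov"])
E
```

```text
t 5.95 bal xyz mm [  0.3 126.3 206. ] yaw deg [180.    -0.   143.96] want yaw 144.08721586034972 w 0.0938 F [ 0.9 -0.5 -1.9] ff 0.0
323.18747561120546 197.78702462642778 65.70646984690485
```

View pics/w2.png

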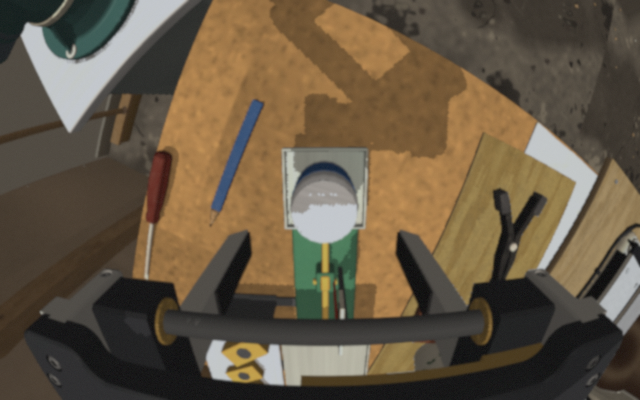

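The tin stands upright in the left pan at (325,205) and the beam is on its stop. I close the fingers and go behind the left large weight.

Call:
carry_out([
  [255,[-20,-16,0],0],
  [255,[-28,-22,0],0],
  [255,[-28,-22,0],0],
  [255,[-28,-22,0],0],
  [255,[-28,-22,0],0],
  [255,[-28,-22,0],0],
  [255,[-28,-22,0],0],
  [255,[-14,-10,0],0],
])

```text
time: 6.8
tool_pos: [0.5126, -0.1348, 0.2038]
ee_rot: [-3.14, -0.004, 2.51]
wrist_force: [-0.1, -0.2, -0.8]
width: 0.0337
finger_force: 0.0
```

Call:
carry_out([
  [255,[0,0,0],0],
  [255,[0,0,0],0],
  [255,[0,0,0],0],
])

```text
time: 7.1
tool_pos: [0.513, -0.1311, 0.2062]
ee_rot: [3.141, -0.001, 2.514]
wrist_force: [0.0, 0.1, 0.4]
width: 0.0092
finger_force: 0.0
```

```bash
python3 - <<'E'
from h import *
st();c=robot.get_calibration("wrist");w=robot.snapshot("wrist");cv2.imwrite("pics/w3.png",w)
for k in blobs(w,(18,110,110),(32,255,255),100):
    r=cv2.minAreaRect(k);print(np.round(r[0]),np.round(r[1]),np.round(r[2]),cv2.contourArea(k),np.round(bal(onz("wrist",r[0],.093,c))))
s=robot.snapshot("scene");sd=robot.snapshot("side")
cv2.imwrite("pics/c4.png",cv2.resize(sd[130:290,185:415],(800,557),interpolation=cv2.INTER_CUBIC))
E
```

```text
t 7.1 bal xyz mm [-157.   -74.2  206.2] yaw deg [ 1.7997e+02 -6.0000e-02  1.4405e+02] want yaw 144.08721586034972 w 0.0092 F [0.  0.1 0.4] ff 0.0
[377. 282.] [23. 29.] 65.0 409.5 [-100. -166.   93.]
[371. 247.] [24. 40.] 65.0 850.0 [-109. -124.   93.]
[382. 200.] [31. 57.] 58.0 1643.0 [-102.  -74.   93.]
[462. 139.] [ 8. 49.] 4.0 279.0 [-24. -14.  93.]
[461.  81.] [57.  5.] 88.0 237.5 [-27.  42.  93.]
[570. 159.] [ 85. 281.] 16.0 14430.5 [130. -26.  93.]
```

View pics/w3.png

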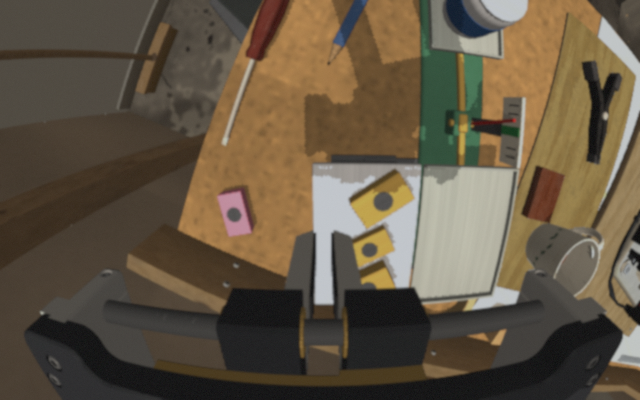

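The wrist view shows the ledge at (313–418, 163–300), with discs at (383,201), (370,249) and a third partly hidden. The blocks are turned about 25–30° to the ledge, not 0.08 rad as listed, so pushing a corner would spin them. I'll clasp each one end to end and slide it along the surface, and measure their yaw now.

```bash
cat >> h.py <<'E'
def weights(cam,im,c,zt=.095):
    for k in blobs(im,(18,110,110),(32,255,255),80 if cam!="wrist" else 300):
        P=np.array([bal(onz(cam,p[0],zt,c))[:2] for p in k],np.float32)
        m=P.mean(0)
        if not(-175<m[0]<60 and -215<m[1]<-35):continue
        (x,y),(w,h),a=cv2.minAreaRect(P); a=a if w>h else a+90
        print(cam,"c",np.round((x,y),1),"size",np.round((w,h),1),"yaw",round((a+90)%180-90,1))
E
python3 - <<'E'
from h import *
print(np.degrees(robot.get_obs()["joint_positions"]).round(1))
c=robot.get_calibration("wrist");weights("wrist",cv2.imread("pics/w3.png"),c)
weights("scene",cv2.imread("pics/scene0.png"),robot.get_calibration("scene"))
E
```

```text
[-20.5   2.6  82.6   0.   94.9 -74.6]
wrist c [-100.4 -166.1] size [30.2 29.5] yaw 27.3
wrist c [-110.  -124.3] size [40.6 27.4] yaw 26.9
wrist c [-101.8  -74.6] size [54.3 31.3] yaw 33.9
scene c [-114.1 -127.6] size [47.2 26.5] yaw 26.7
scene c [-102.6  -76.2] size [56.5 30.9] yaw 34.4
scene c [-111.8 -173.5] size [57.1 32. ] yaw 27.4
```

Call:
carry_out([
  [0,[0,25,0],0],
  [0,[-1,30,0],0],
  [0,[0,0,0],-8.5],
  [0,[0,0,0],-8.5],
  [0,[0,0,0],-8.5],
  [0,[0,0,0],-8.5],
  [0,[0,0,30],0],
  [0,[0,0,0],0],
])

```text
time: 8.05
tool_pos: [0.5443, -0.0874, 0.1729]
ee_rot: [3.14, -0.007, 3.107]
wrist_force: [-0.2, 0.1, -0.8]
width: 0.0612
finger_force: 0.0
```

Call:
carry_out([
  [0,[0,0,25],0],
  [0,[0,0,25],0],
  [0,[0,0,20],0],
  [0,[0,0,8],0],
  [0,[0,0,4],0],
  [0,[0,0,0],0],
  [0,[0,0,0],0],
])

```text
time: 8.75
tool_pos: [0.5473, -0.089, 0.096]
ee_rot: [-3.141, 0.002, 3.106]
wrist_force: [0.8, -0.2, 0.3]
width: 0.094
finger_force: 0.0
```

```bash
python3 - <<'E'
from h import *
st();w=robot.snapshot("wrist");a=robot.snapshot("side")
cv2.imwrite("pics/w4.png",np.vstack([cv2.resize(w[100:300,160:480],(480,300)),cv2.resize(a[130:250,270:462],(480,300))]))
E
```

```text
t 8.75 bal xyz mm [-102.7  -77.3   96. ] yaw deg [-1.7997e+02  1.3000e-01  1.7796e+02] want yaw 144.08721586034972 w 0.094 F [ 0.8 -0.2  0.3] ff 0.0
```

View pics/w4.png

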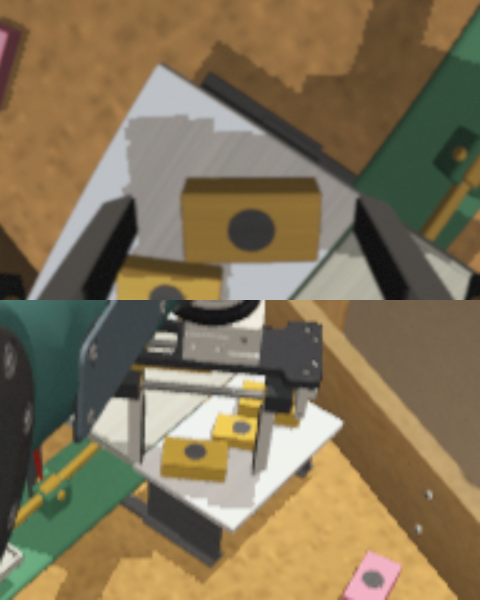

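The block lies square and midway between the fingers (crop (251,220), fingers at 115 and 375). I go down 3 mm more and clasp.

Call:
carry_out([
  [0,[0,0,2],0],
  [60,[0,0,1],0],
  [150,[0,0,0],0],
  [150,[0,0,0],0],
  [150,[0,0,0],0],
  [150,[0,0,0],0],
  [150,[0,0,0],0],
])

```text
time: 9.55
tool_pos: [0.5465, -0.0886, 0.0915]
ee_rot: [3.141, 0.0, 3.106]
wrist_force: [0.7, 1.6, -0.1]
width: 0.0558
finger_force: 30.0
```

Call:
carry_out([
  [150,[-8.4,12.5,0],0],
  [150,[-8.4,12.5,0],0],
  [150,[-8.4,12.5,0],0],
  [150,[-8.4,12.5,0],0],
  [150,[0,0,0],8.5],
  [150,[0,0,0],8.5],
  [150,[0,0,0],8.5],
  [150,[0,0,0],8.5],
])

```text
time: 10.35
tool_pos: [0.5829, -0.0389, 0.0915]
ee_rot: [3.141, 0.001, 2.508]
wrist_force: [1.2, -0.2, -0.0]
width: 0.0559
finger_force: 30.0
```

Call:
carry_out([
  [150,[0,12,0],0],
  [150,[0,12,0],0],
  [150,[0,0,0],0],
  [150,[0,0,0],0],
])

```text
time: 10.75
tool_pos: [0.5962, -0.0197, 0.091]
ee_rot: [-3.141, -0.001, 2.515]
wrist_force: [0.1, 0.5, -0.6]
width: 0.0554
finger_force: 30.0
```

```bash
python3 - <<'E'
from h import *
st()
E
```

```text
t 10.75 bal xyz mm [-18.  -76.2  91. ] yaw deg [-1.7998e+02 -4.0000e-02  1.4411e+02] want yaw 144.08721586034972 w 0.0554 F [ 0.1  0.5 -0.6] ff 30.0
```

Call:
carry_out([
  [100,[0,0,0],0],
  [70,[0,0,0],0],
  [30,[0,0,0],0],
  [0,[0,0,0],0],
  [0,[0,0,0],0],
  [0,[0,0,-20],0],
  [0,[0,0,-40],0],
  [0,[0,0,-40],0],
])

```text
time: 11.55
tool_pos: [0.5952, -0.0206, 0.1915]
ee_rot: [-3.14, -0.002, 2.512]
wrist_force: [0.7, -0.5, 0.3]
width: 0.0943
finger_force: 0.0
```

Call:
carry_out([
  [0,[-25,-45,0],0],
  [0,[-25,-45,0],0],
  [0,[0,0,0],0],
  [0,[0,0,0],0],
  [0,[0,0,0],0],
  [0,[0,0,0],0],
  [0,[0,0,0],0],
])

```text
time: 12.25
tool_pos: [0.584, -0.1186, 0.1914]
ee_rot: [3.141, -0.0, 2.514]
wrist_force: [-0.4, -0.0, 0.2]
width: 0.094
finger_force: 0.0
```

```bash
python3 - <<'E'
from h import *
st();c=robot.get_calibration("wrist");w=robot.snapshot("wrist");s=robot.snapshot("scene");d=robot.snapshot("side")
for n,i in(("w5",w),("s5",s),("d5",d)):cv2.imwrite(f"pics/{n}.png",i)
weights("wrist",w,c);weights("scene",s,robot.get_calibration("scene"));weights("side",d,robot.get_calibration("side"))
# tin cap top height: triangulate cap via white blob; pointer red & green band in each view
for n,i in(("wrist",w),("scene",s),("side",d)):
    h=cv2.cvtColor(i,cv2.COLOR_BGR2HSV)
    red=cv2.inRange(h,(0,150,60),(6,255,255))|cv2.inRange(h,(172,150,60),(180,255,255))
    g=cv2.inRange(h,(55,80,30),(85,255,220))
    for nm,m in(("red",red),("green",g)):
        for k in cv2.findContours(m,0,cv2.CHAIN_APPROX_NONE)[0]:
            if cv2.contourArea(k)>=2: print(n,nm,cv2.boundingRect(k))
E
```

```text
t 12.25 bal xyz mm [-105.2 -124.4  191.4] yaw deg [ 1.7999e+02 -1.0000e-02  1.4406e+02] want yaw 144.08721586034972 w 0.094 F [-0.4 -0.   0.2] ff 0.0
wrist c [-110.7 -173.2] size [56.7 33.2] yaw 27.6
wrist c [-110.6 -125.5] size [45.3 26.6] yaw 26.3
wrist c [-19.6 -75.4] size [54.3 30.8] yaw 0.1
scene c [-114.3 -127.7] size [46.9 26.7] yaw 26.2
scene c [-115.3 -174.3] size [50.  33.8] yaw 27.4
scene c [-22.4 -75.8] size [61.1 30.6] yaw 0.3
side c [-25.5 -69.4] size [64.6 42.8] yaw 0.1
side c [-113.5 -162.2] size [ 65.2 124.6] yaw -75.3
side c [ -31. -210.] size [24.2 54.3] yaw -3.2
wrist red (443, 53, 33, 18)
wrist red (202, 0, 22, 20)
wrist green (431, 79, 18, 36)
wrist green (463, 62, 17, 12)
wrist green (427, 4, 23, 69)
wrist green (382, 0, 40, 113)
scene green (98, 325, 9, 8)
scene green (102, 317, 13, 17)
scene green (296, 171, 3, 6)
scene green (21, 148, 145, 94)
scene green (1, 111, 84, 75)
side red (307, 291, 49, 27)
side green (204, 396, 14, 4)
side green (66, 380, 10, 20)
side green (40, 323, 20, 42)
side green (24, 288, 9, 17)
side green (19, 277, 5, 10)
side green (0, 227, 19, 48)
side green (293, 185, 13, 13)
side green (0, 0, 421, 400)
```

```bash
cat >> h.py <<'E'
def pointer(im,c,X=.012):
    h=cv2.cvtColor(im,cv2.COLOR_BGR2HSV)
    red=cv2.inRange(h,(0,150,60),(6,255,255))|cv2.inRange(h,(172,150,60),(180,255,255))
    g=cv2.inRange(h,(45,100,40),(90,255,220))
    for nm,m,xx in(("red",red,X),("green",g,.014)):
        P=[]
        for v,u in np.argwhere(m):
            o,d=ray("wrist",(u,v),c);e=M.T@(o[:2]-O);f=M.T@d[:2];t=(xx-e[0])/f[0]
            y=e[1]+t*f[1];z=o[2]+t*d[2]
            if t>0 and abs(y)<.035 and .05<z<.15 and (nm=="red" or z>.095):P.append((y*1000,z*1000))
        P=np.array(P)
        if len(P)<5:print(nm,"few",len(P));continue
        l=cv2.fitLine(P.astype(np.float32),cv2.DIST_HUBER,0,.01,.01).ravel()
        print(nm,len(P),"y",P.min(0).round(1),P.max(0).round(1),"tilt",round(float(np.arctan(l[0]/l[1])),3), "tip y",P[P[:,1]>P[:,1].max()-6][:,0].mean().round(1))
E
python3 - <<'E'
from h import *
c=robot.get_calibration("wrist");w=cv2.imread("pics/w5.png");pointer(w,c)
cv2.imwrite("pics/p5.png",cv2.resize(w[20:120,390:520],(780,600),interpolation=cv2.INTER_CUBIC))
# w3 pose
T=np.array(c["T"]);o=robot.get_obs()
d=np.array([.513,-.1311,.2062])-o["tool_pos"];T2=T.copy();T2[:3,3]+=d
pointer(cv2.imread("pics/w3.png"),dict(c,T=T2))
E
```

```text
red 77 y [ 2.9 60. ] [ 11.2 130.1] tilt 0.104 tip y 9.8
green 128 y [ -3.7 105. ] [  3.2 133.1] tilt -0.004 tip y -0.2
red 99 y [ 0.7 50.1] [ 11.2 130. ] tilt 0.112 tip y 10.2
green 122 y [ -3.3 103.4] [  3.4 133.1] tilt -0.0 tip y 0.2
```

Pointer calibration is good: tilt is still about 0.105, at the stop, so the tin is at least about 180 g. The second large weight (right lane) is needed. First I check how close the rail at the right is.

```bash
python3 - <<'E'
from h import *
for z in(0,.05,.1):
    print(z,[np.round(onz("scene",p,z)[:2],3) for p in((404,150),(404,200),(402,280))],[np.round(onz("side",p,z)[:2],3) for p in((447,245),(350,130),(488,240),(465,265))])
E
```

```text
0 [array([ 0.868, -0.09 ]), array([ 0.724, -0.182]), array([ 0.524, -0.303])] [array([ 0.493, -0.312]), array([ 0.86 , -0.084]), array([ 0.516, -0.403]), array([ 0.445, -0.344])]
0.05 [array([ 0.833, -0.104]), array([ 0.695, -0.192]), array([ 0.504, -0.309])] [array([ 0.456, -0.297]), array([ 0.8  , -0.083]), array([ 0.477, -0.383]), array([ 0.41 , -0.328])]
0.1 [array([ 0.797, -0.119]), array([ 0.666, -0.203]), array([ 0.483, -0.314])] [array([ 0.419, -0.283]), array([ 0.74 , -0.083]), array([ 0.438, -0.363]), array([ 0.376, -0.312])]
```

Call:
carry_out([
  [0,[-24,-3,0],0],
  [0,[-25,-3,0],0],
  [0,[0,0,0],-7],
  [0,[0,0,0],-7],
  [0,[0,0,0],-7],
  [0,[0,0,0],-6.5],
  [0,[0,0,0],0],
  [0,[0,0,0],0],
])

```text
time: 13.2
tool_pos: [0.62, -0.1533, 0.1914]
ee_rot: [3.141, -0.0, 2.99]
wrist_force: [0.3, -0.3, -0.1]
width: 0.0936
finger_force: 0.0
```

```bash
python3 - <<'E'
from h import *
st();c=robot.get_calibration("wrist");weights("wrist",robot.snapshot("wrist"),c)
E
```

```text
t 13.2 bal xyz mm [-112.3 -173.9  191.4] yaw deg [179.99  -0.   171.34] want yaw 144.08721586034972 w 0.0936 F [ 0.3 -0.3 -0.1] ff 0.0
wrist c [-110.7 -172.9] size [53.6 30.1] yaw 27.3
wrist c [-112.1 -127.4] size [45.3 26.5] yaw 25.7
wrist c [-20.  -76.2] size [54.6 30.7] yaw 0.2
```

Call:
carry_out([
  [0,[1,1,30],0],
  [0,[0,0,30],0],
  [0,[0,0,25],0],
  [0,[0,0,11],0],
  [0,[0,0,3],0],
  [0,[0,0,0],0],
  [0,[0,0,0],0],
])

```text
time: 13.95
tool_pos: [0.6202, -0.1528, 0.0945]
ee_rot: [-3.141, 0.003, 2.992]
wrist_force: [0.2, 0.3, 0.2]
width: 0.094
finger_force: 0.0
```

Call:
carry_out([
  [60,[0,0,0],0],
  [150,[0,0,0],0],
  [150,[0,0,0],0],
  [150,[0,0,0],0],
  [150,[0,0,0],0],
  [150,[0,0,0],0],
])

```text
time: 14.55
tool_pos: [0.6191, -0.1523, 0.0925]
ee_rot: [3.141, 0.0, 2.992]
wrist_force: [1.3, 0.1, 1.1]
width: 0.0561
finger_force: 30.0
```

Call:
carry_out([
  [150,[-7.6,14.7,0],0],
  [150,[-7.6,14.7,0],0],
  [150,[-7.6,14.7,0],0],
  [150,[-7.6,14.7,0],0],
  [150,[0,0,0],7],
  [150,[0,0,0],7],
  [150,[0,0,0],7],
  [150,[0,0,0],6.3],
])

```text
time: 15.35
tool_pos: [0.6591, -0.0973, 0.0925]
ee_rot: [3.141, 0.001, 2.513]
wrist_force: [0.1, -0.4, -0.3]
width: 0.0558
finger_force: 30.0
```

Call:
carry_out([
  [150,[0,14,0],0],
  [150,[0,14,0],0],
  [150,[0,0,0],0],
  [150,[0,0,0],0],
])

```text
time: 15.75
tool_pos: [0.6745, -0.0748, 0.0918]
ee_rot: [-3.141, -0.001, 2.519]
wrist_force: [-0.1, 0.5, -1.1]
width: 0.0558
finger_force: 30.0
```

```bash
python3 - <<'E'
from h import *
st()
E
```

```text
t 15.75 bal xyz mm [ -16.7 -172.    91.8] yaw deg [-1.7998e+02 -6.0000e-02  1.4431e+02] want yaw 144.08721586034972 w 0.0558 F [-0.1  0.5 -1.1] ff 30.0
```

Release, rise, retreat to the same viewing place as before and read the pointer.

Call:
carry_out([
  [100,[0,0,0],0],
  [70,[0,0,0],0],
  [30,[0,0,0],0],
  [0,[0,0,0],0],
  [0,[0,0,0],0],
  [0,[0,0,-20],0],
  [0,[0,0,-40],0],
  [0,[0,0,-40],0],
])

```text
time: 16.55
tool_pos: [0.6735, -0.0761, 0.1923]
ee_rot: [-3.14, -0.003, 2.516]
wrist_force: [0.0, -0.7, 0.1]
width: 0.0944
finger_force: 0.0
```

Call:
carry_out([
  [0,[23,-45,0],0],
  [0,[24,-45,0],0],
  [0,[0,0,0],0],
  [0,[0,0,0],0],
  [0,[0,0,0],0],
  [0,[0,0,0],0],
  [0,[0,0,0],0],
  [0,[0,0,0],0],
])

```text
time: 17.35
tool_pos: [0.5855, -0.1205, 0.1923]
ee_rot: [3.141, -0.0, 2.517]
wrist_force: [-0.3, 0.4, -0.7]
width: 0.0941
finger_force: 0.0
```

```bash
python3 - <<'E'
from h import *
st();c=robot.get_calibration("wrist");w=robot.snapshot("wrist");weights("wrist",w,c);pointer(w,c)
cv2.imwrite("pics/w6.png",w)
E
```

```text
t 17.35 bal xyz mm [-105.9 -126.7  192.3] yaw deg [179.99  -0.   144.2 ] want yaw 144.08721586034972 w 0.0941 F [-0.3  0.4 -0.7] ff 0.0
wrist c [  -0.3 -162.7] size [18.3 36.4] yaw -49.4
wrist c [-110.4 -125.5] size [45.6 26.6] yaw 26.5
wrist c [-21.3 -74.7] size [53.2 30. ] yaw 0.1
red 50 y [ 2.1 64.8] [  7.5 129.8] tilt 0.063 tip y 6.0
green 122 y [ -3.7 104.7] [  3.5 132.9] tilt 0.023 tip y -0.1
```

Tilt is about 0.063, which leaves 50 g of difference, so the small weight is needed.

Call:
carry_out([
  [0,[0,-5,0],0],
  [0,[0,0,0],-7],
  [0,[0,0,0],-7],
  [0,[0,0,0],-7],
  [0,[0,0,0],-5.5],
  [0,[0,0,30],0],
  [0,[0,0,0],0],
  [0,[0,0,0],0],
])

```text
time: 18.2
tool_pos: [0.5813, -0.1249, 0.1619]
ee_rot: [3.141, -0.002, 2.978]
wrist_force: [-0.1, -0.3, 0.1]
width: 0.0942
finger_force: 0.0
```

```bash
python3 - <<'E'
from h import *
st();c=robot.get_calibration("wrist");weights("wrist",robot.snapshot("wrist"),c,.089)
E
```

```text
t 18.2 bal xyz mm [-111.9 -125.9  161.9] yaw deg [ 1.7998e+02 -1.3000e-01  1.7064e+02] want yaw 144.08721586034972 w 0.0942 F [-0.1 -0.3  0.1] ff 0.0
wrist c [ -18.9 -172.5] size [31.8 55.8] yaw -1.0
wrist c [-111. -128.] size [46.2 26.3] yaw 26.5
wrist c [-19.6 -75.5] size [30.8 54.4] yaw -0.2
```

Call:
carry_out([
  [0,[-2,0,30],0],
  [0,[0,0,25],0],
  [0,[0,0,8],0],
  [0,[0,0,2],0],
  [0,[0,0,0],0],
  [0,[0,0,0],0],
])

```text
time: 18.85
tool_pos: [0.585, -0.1256, 0.0995]
ee_rot: [-3.141, 0.003, 2.979]
wrist_force: [-0.6, 0.2, -0.5]
width: 0.0936
finger_force: 0.0
```

Call:
carry_out([
  [60,[0,0,0],0],
  [160,[0,0,0],0],
  [160,[0,0,0],0],
  [160,[0,0,0],0],
  [160,[0,0,0],0],
  [160,[0,0,0],0],
  [160,[0,0,0],0],
])

```text
time: 19.55
tool_pos: [0.5838, -0.1252, 0.0974]
ee_rot: [3.142, -0.0, 2.978]
wrist_force: [0.0, 0.0, -0.3]
width: 0.0473
finger_force: 30.0
```

Call:
carry_out([
  [160,[-7.4,14.7,0],0],
  [160,[-7.4,14.7,0],0],
  [160,[-7.4,14.7,0],0],
  [160,[-7.4,14.7,0],0],
  [160,[0,0,0],7],
  [160,[0,0,0],7],
  [160,[0,0,0],7],
  [160,[0,0,0],5.5],
])

```text
time: 20.35
tool_pos: [0.6236, -0.0706, 0.0974]
ee_rot: [3.141, 0.0, 2.513]
wrist_force: [-0.4, -0.0, 0.1]
width: 0.0477
finger_force: 30.0
```

Call:
carry_out([
  [160,[0,14,0],0],
  [160,[0,14,0],0],
  [160,[0,0,2],0],
  [160,[0,0,2],0],
  [160,[0,0,0],0],
  [160,[0,0,0],0],
])

```text
time: 20.95
tool_pos: [0.6388, -0.0495, 0.0932]
ee_rot: [-3.141, -0.0, 2.516]
wrist_force: [-0.9, 0.6, -0.9]
width: 0.0472
finger_force: 30.0
```

```bash
python3 - <<'E'
from h import *
st()
E
```

```text
t 20.95 bal xyz mm [ -17.2 -128.2   93.2] yaw deg [-1.7998e+02 -3.0000e-02  1.4415e+02] want yaw 144.08721586034972 w 0.0472 F [-0.9  0.6 -0.9] ff 30.0
```

Call:
carry_out([
  [100,[0,0,0],0],
  [70,[0,0,0],0],
  [30,[0,0,0],0],
  [0,[0,0,0],0],
  [0,[0,0,0],0],
  [0,[0,0,-20],0],
  [0,[0,0,-40],0],
  [0,[0,0,-40],0],
])

```text
time: 21.75
tool_pos: [0.6383, -0.0492, 0.1934]
ee_rot: [-3.14, -0.003, 2.516]
wrist_force: [0.7, -0.1, 0.2]
width: 0.094
finger_force: 0.0
```

Call:
carry_out([
  [0,[10,-45,0],0],
  [0,[10,-45,0],0],
  [0,[0,0,0],0],
  [0,[0,0,0],0],
  [0,[0,0,0],0],
  [0,[0,0,0],0],
  [0,[0,0,0],0],
  [0,[0,0,0],0],
])

```text
time: 22.55
tool_pos: [0.5706, -0.1099, 0.1932]
ee_rot: [3.142, -0.0, 2.517]
wrist_force: [0.9, 0.5, -0.9]
width: 0.0941
finger_force: 0.0
```

```bash
python3 - <<'E'
from h import *
st();c=robot.get_calibration("wrist");w=robot.snapshot("wrist");weights("wrist",w,c,.08);pointer(w,c)
cv2.imwrite("pics/w7.png",w)
E
```

```text
t 22.55 bal xyz mm [-106.1 -108.4  193.2] yaw deg [ 1.8000e+02 -2.0000e-02  1.4422e+02] want yaw 144.08721586034972 w 0.0941 F [ 0.9  0.5 -0.9] ff 0.0
wrist c [ -34.7 -172.7] size [30.7 23.5] yaw 88.9
wrist c [ -20.7 -126.3] size [27.3 46.7] yaw -0.1
wrist c [-19.1 -75.6] size [30.3 54.5] yaw -0.1
red 25 y [-1.2 51.9] [  1.5 130.5] tilt 0.003 tip y 0.1
green 45 y [ -3.4 107.8] [  3.2 133.8] tilt 0.095 tip y -0.2
```

View pics/w7.png

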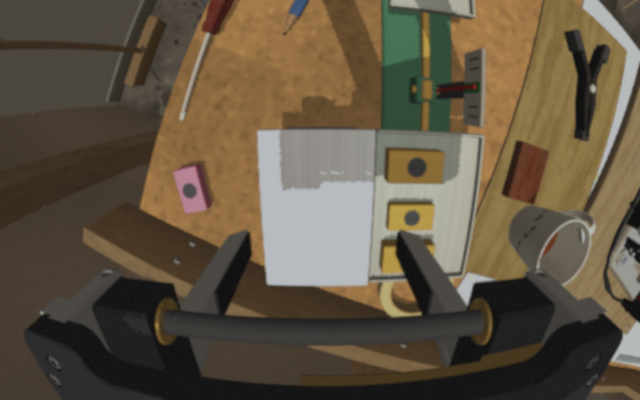

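The final view shows all three weights flat on the right pan at (415,167), (411,216) and (408,256). The red pointer at (457,90) covers the green band, with a tilt of about 0.003, and the ledge is empty. I hand it in.

```bash
python3 -c "
from bench import robot
print(robot.close_job())"
```

```text
the job is handed in; nothing more can be done
None
```

The job is handed in (verdict not shown): the tin is in the left pan, and all three weights (250 g) are on the right pan, each clasped end to end and slid from the ledge, then let down the last few mm; the pointer is at about 0.003 rad, inside the green band.

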